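# Latch the steel lunchbox

## Robot

A 7-joint arm with a two-finger parallel gripper is mounted at the origin on the work surface. World frame = base frame: x ahead of the robot, y to its left, z up, the work surface at z = 0. Lengths are in m, angles in rad, forces in N, time in s.
With the tool pointing down it reaches from about 0.425 to 0.875 m from the base axis. Payload 4.7 kg.
Tool frame: the origin (TCP) lies on the centre line of the jaws, within the pads' length; the fingertips stand ahead of it and the grasp point (between the pads) lies 2 mm behind it (nose_length is the z of the fingertips in the tool frame, in m); z points along the fingers, y is the line along which they close (so a half turn about z gives the same grasp; the last joint's range is limited). The gripper opens to 87 mm and grips with 3 to 60 N. Pads are 19 mm wide; open, the fingers measure 117 mm over their backs; the gripper's body (75 mm by 190 mm) begins 51 mm behind the grasp point.
Start: joints at [-1.142, 0.321, -0.07, 1.45, 0.023, 1.371, -0.057], TCP at [0.262, 0.595, 0.24] pointing down, gripper open.
Joint ranges: [-2.86, 2.86], [-0.3, 2.09], [-1.38, 1.24], [0.06, 2.45], [-1.56, 4.7], [0.09, 2.05], [-2.69, 2.69]. Speed limits (rad/s): [2.57, 2.57, 3.14, 3.14, 3.14, 3.14, 3.14].

## Interface

Orientations are given as a rotation vector (axis times angle).
In Python, from bench import * gives the robot as it stands.
- The arm moves only by the tool send_rows, never from a script. Its arguments are lists of equal length, an entry for each row: "xyz": the shift along the tool's x, y, z in mm, a list of three; "dr": the turn, a rotation vector about the tool's x, y, z in rad, a list of three. A call has exactly 10 rows; each row is the pose to reach, as a shift and turn from the pose commanded when the call began, along the tool's axes at that moment; what a row does not reach only later rows make up. A row lasts 1/12 s, in which the tool goes at most 41.7 mm and 7.16 degrees, less where a joint would pass 70% of its speed; a pose out of reach is approached as far as the arm can. A call with a gripper value outside its range is refused whole. "jaw" is the finger opening in mm, from 0 to 87, set as the call begins (left out, the last holds). The fingers move at their own pace and stop on an object; "grip_force" is the grip in N (left out, the last holds). Time passes only in rows, so rows that repeat a pose let the fingers close, or fill a call up. It gives the time, the measured TCP pose, the force, the opening and the grip force at its end, in the units of the state.
- get_state(): the state, without advancing time (a new reading comes with each control period).
- get_image(name): name is "scene" or "top"; returns the picture (384x512x3 uint8, red, green, blue); there is no depth.
- calibration(name): a dict with "vfov" (degrees; the focal length in pixels is half the picture's height over the tangent of half this angle, whatever the lens; pixels are square), "cx", "cy" (the principal point, pixels), "k1" (the pictures are not rectified: a ray, as slopes to the right and down, at radius r is drawn at 1 + k1 r^2 times it, then the intrinsics apply), "rvec" (rotation vector, rad) and "tvec" (3), from world to camera coordinates, as OpenCV has them. Camera axes: x right, y down, z forward; pixel columns grow to the right and rows downward; lengths in m; the calibration is good to about 2 mm. A picture is of the moment at which its call begins. calibration takes no time and is no camera call.
- close_job(): hands the job in; it is judged then, once.
The state is a dict: "time": time; "joint_positions": joint angles; "qd": joint speeds; "joint_torque": joint torques, N m; "position": TCP position; "tool_rot": TCP orientation; "ft_force": force on the tool from outside, world axes, zero at the start; "torque": the same for the moment, N m; "grip_width": opening from 0.0 (shut) to 1.0 (fully open); "grip_force": force on a finger pad.
Only numpy, scipy, OpenCV 4.12 (cv2) and the standard library are available. Lean on these libraries where they do the work, as an engineer would, in place of code of your own. Each camera call takes 0.05 s, during which the arm holds its last target. There are 200 camera calls.

## Task

The lunchbox on the desk is ajar and its draw latch hangs open: bring the loop over, hook its bar under the lip of the brass keeper, then press the red lever flat past centre so that the lid is drawn shut and the latch stays down by itself. Press firmly but do not ram or hammer the box, and leave the other things on the desk where they are.

Things in the scene. Friction and masses are not known exactly. Their poses are not given: they have to be found in the camera images.
- lunchbox: stainless steel lunchbox like a small suitcase, standing on its hinge edge, fixed to the desk: 190 mm long (its y), 120 thick (its x), top face 130 above the desk. Origin on the desk below it. -x side: lid shell; +x side: body shell; seam 17 mm to -x of the origin. The draw latch is on top at y = -35 mm, lying along x; a carrying handle 24 mm tall is on top at y = 20 to 86, x = 25 mm.
- lid (a joint): hinge at the foot of the lid shell. 0 = shut; the gasket springs it ajar to about 0.068 rad (9 mm gap at the top) and yields about 3 N per mm when the top of the lid is pushed in. Reads about 0.009 when latched.
- lever (a joint): red lever, 26 mm wide, 4 thick, 48 from pivot to end. 0 = flat, pointing to the box's +x (away from the keeper); grows as it rises and leans over towards the keeper; stop at 1.95 rad. Stiff hinge (0.05 Nm): stays where left. Loop hooked: swinging it back and down takes up to 0.18 Nm (5 N near its end); let go above about 0.5 rad it springs up; centre is at 0.34 rad, and it holds itself flat below 0.15.
- loop (a joint): hinge of the steel loop on the lever; the loop falls under its own weight (24 to 39 g) except within some 15 degrees of upright. About 0 when latched; grows as it is folded up and back relative to the lever. Starts folded back at its stop (3.7), leaning to the lever's side (+x), away from the keeper; pushed over the top it falls onto the keeper.
- latch_base (a point): point on the top face of the lunchbox straight below the lever's pivot; axes those of the lunchbox (x from keeper to lever, y along the box, z up).
- lever_pivot (a point): axis of the lever, 15 mm above the top face of the lunchbox; axes turn with the lever (x along it to its end).
- lever_end (a point): free end of the red lever, middle of its thickness and width, 48 mm from the pivot.
- loop_bar (a point): middle of the loop's cross bar, round, 5 mm thick, 48 mm from the loop's pivot, which is on the lever 12 mm from the lever's pivot. Two side rods 37 mm apart join them, passing either side of lever and keeper. Site x points from the bar to the loop's pivot. Hooked: the bar is 3 to 5 mm to +x of point keeper and 2 to 9 mm below it.
- loop_tab (a point): middle of the upper face of the yellow thumb tab (24 mm along the loop, 34 wide, 4 thick), on the loop 18 mm beyond the bar, this face 14 mm higher than the bar. With the lever at its forward stop, pressing the tab down with 5 to 12 N cams the lid in until the bar snaps under the lip; the force then vanishes and the tab drops from 24 to 5 mm above the top face. With less, or the lever less far forward, it stays up.
- keeper (a point): middle of the lip of the brass keeper, 22 mm wide, on top of the lid shell; axes those of the lid (x to the lever, z up). A post with a sloping roof: from the lip, 11 mm above the top face and facing -x, the roof rises at 52 degrees towards the lever (peak 24 mm above the top face). Under the lip is a pocket 6.5 mm deep, open to -x. The dropped loop's bar rests on the roof, 2 to 3 mm short of going over the lip at best.
- pen_stand: black plastic pen stand with pens, 76 mm across, 95 mm tall (pens to 155); loose, stands on the desk, origin at the centre of its underside; leave it alone
- bottle: green glass bottle with a white cap, 64 mm across, 190 mm tall; loose, stands on the desk, origin at the centre of its underside; leave it alone
- mug: blue mug, 80 mm across, 90 mm tall; loose, stands on the desk, origin at the centre of its underside; leave it alone
- dish: white ceramic dish of erasers, 96 mm across, 24 mm tall; loose, stands on the desk, origin at the centre of its underside; leave it alone
- sharpener: small aluminium pencil sharpener, 26 x 16 x 13 mm; loose, stands on the desk, origin at the centre of its underside; leave it alone
- abacus: small wooden abacus lying flat, 110 x 170 x 16 mm; loose, stands on the desk, origin at the centre of its underside; leave it alone
- stapler: blue and black stapler, 125 x 32 x 50 mm; loose, stands on the desk, origin at the centre of its underside; leave it alone
There are look-alikes about, which are no part of the job. Leave any brown look-alike of the lunchbox alone.

How it is judged:
By the outcome, as a careful person would: the job done as asked, in the order asked, and still so for the second after the job is handed in, with the robot touching nothing.
It also fails if it takes over 72 s, if anything falls off the work surface, if the arm or the gripper's body presses on something with over 40 N, if the wrist force passes 120 N, or if a joint passes its speed limit or range.

## Working session

There is one attempt and no reset: what is moved stays moved. The work goes in short steps, Python scripts to look and compute and a tool call to move; the robot and the scene stay as the last step left them, time stands still between calls to the robot, and variables do not carry over. Pictures are saved under pics/ and viewed, at most 10 in all, crops included, and the job is handed in when it is done.

Besides the shell and the picture viewer there is one more tool, called after "Request:" by a JSON object that holds its "op" and its "data". send_rows: Moves the arm, as the interface text tells. Its arguments: {"type":"object","properties":{"xyz":{"type":"array"},"dr":{"type":"array"},"jaw":{"type":"number"},"grip_force":{"type":"number"}},"required":["xyz","dr"]}

```bash
ls; mkdir -p pics; python3 - <<'E'
from bench import *
import cv2
for n in("scene","top"):
    cv2.imwrite(f"pics/{n}0.png",get_image(n)[:,:,::-1]); print(n,calibration(n))
print(get_state())
E
```

```text
pics
scene {'vfov': 49.311193513225575, 'cx': 259.29749789783165, 'cy': 191.6783788625386, 'k1': 0.052932183706919746, 'rvec': array([ 1.03955546,  2.52500662, -0.89963294]), 'tvec': array([ 0.31525799, -0.21903984,  1.72152929])}
top {'vfov': 42.49364445858117, 'cx': 261.6871263016477, 'cy': 186.78837826675212, 'k1': -0.05321975850237019, 'rvec': array([ 2.21384683, -2.16650239,  0.08715787]), 'tvec': array([0.03084634, 0.52565406, 1.82700713])}
{'time': 0.1, 'joint_positions': array([-1.14189548,  0.32171987, -0.07008331,  1.45156415,  0.02260351,
        1.37080731, -0.05688077]), 'qd': array([-0.0014159 , -0.00126604, -0.00039035, -0.00308616, -0.00066502,
       -0.00110299, -0.00151552]), 'joint_torque': array([-2.31568929e-04, -4.92570198e+01, -4.05609151e-01, -3.13401282e+01,
       -6.42061047e-02,  3.93804756e-02,  5.99149189e-05]), 'position': array([0.261809  , 0.59442375, 0.2385841 ]), 'tool_rot': array([-6.46781887e-01, -3.07403088e+00,  2.65882822e-03]), 'ft_force': array([-0.01426476,  0.32530655,  0.48892613]), 'torque': array([ 0.03542438,  0.04821589, -0.02225434]), 'grip_force': 0.0, 'grip_width': 1.0026905183126353}
```

View pics/scene0.png

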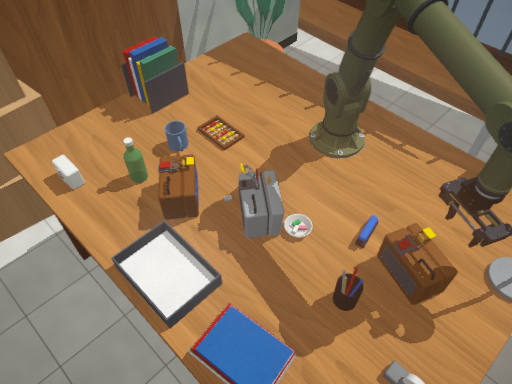

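View pics/top0.png

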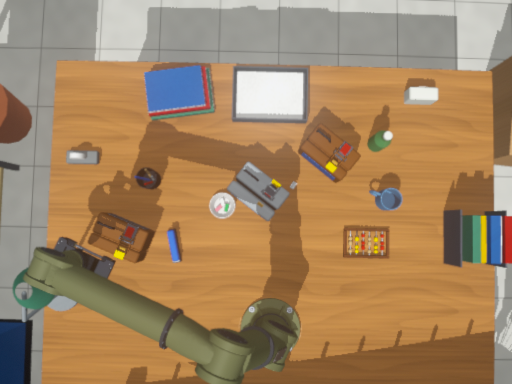

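The scene shows the grey lunchbox in the middle (scene px ~(260,200), top px ~(260,190)), and two brown look-alikes. I'll zoom in on the grey one.

```bash
cat > h.py <<'E'
import numpy as np, cv2
from scipy.spatial.transform import Rotation as R
from bench import *
def cam(n):
    c=calibration(n); f=192/np.tan(np.radians(c["vfov"])/2)
    return c,f,R.from_rotvec(c["rvec"]).as_matrix(),np.array(c["tvec"])
def ray(n,p):
    c,f,M,t=cam(n); d=np.array([(p[0]-c["cx"])/f,(p[1]-c["cy"])/f]); s=d.copy()
    for _ in range(20): s=d/(1+c["k1"]*(s@s))
    return -M.T@t, M.T@np.array([s[0],s[1],1])
def plane(n,p,z):
    o,d=ray(n,p); return o+d*(z-o[2])/d[2]
def proj(n,P):
    c,f,M,t=cam(n); q=M@np.array(P)+t; s=q[:2]/q[2]; s=s*(1+c["k1"]*(s@s)); return s*f+[c["cx"],c["cy"]]
def tri(pa,pb):
    (o1,d1),(o2,d2)=ray("scene",pa),ray("top",pb)
    A=np.c_[d1,-d2]; k=np.linalg.lstsq(A,o2-o1,rcond=None)[0]
    a,b=o1+k[0]*d1,o2+k[1]*d2; return (a+b)/2,np.linalg.norm(a-b)
E
python3 - <<'E'
import cv2,numpy as np
a=cv2.imread("pics/scene0.png")[155:245,225:295]; b=cv2.imread("pics/top0.png")[150:230,220:305]
a=cv2.resize(a,None,fx=5.6,fy=5.6,interpolation=cv2.INTER_CUBIC);a=cv2.resize(a,(392,504));b=cv2.resize(b,(408,384),interpolation=cv2.INTER_CUBIC)
o=np.zeros((504,800,3),np.uint8);o[:504,:392]=a;o[:384,392:]=b
cv2.imwrite("pics/z0.png",o)
E
```

```text
(no output)
```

View pics/z0.png

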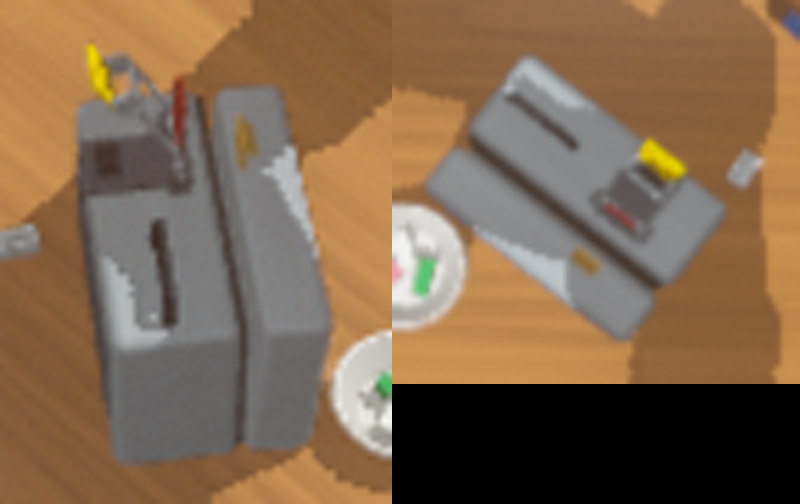

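The zoom shows the latch clearly: keeper at top px ≈(260.2,204.6), red lever standing at ≈(267.5,194.8), yellow tab folded back at ≈(276,183). The body shell and the ajar lid are also distinct. Now the numbers.

```bash
python3 - <<'E'
from h import *
T=lambda u,v:(220+(u-392)/4.8-.4,150+v/4.8-.4); S=lambda u,v:(225+u/5.6-.4,155+v/5.6-.4)
# body top corners
C=[plane("top",T(*q),.13)*1000 for q in [(525,57),(722,208),(660,287),(470,135)]]
print(np.round(C,0))
h=np.array([plane("top",T(*q),.154)*1000 for q in [(508,95),(577,147)]]);print("handle",h.round(),)
e1=C[0]-C[1];e2=C[3]-C[2];
for e in(e1,e2,h[0]-h[1],C[1]-C[2],C[0]-C[3]):print(np.degrees(np.arctan2(e[1],e[0])).round(1),np.linalg.norm(e).round())
def cent(n,lo,hi,box):
    im=get_image(n); H=cv2.cvtColor(im,cv2.COLOR_RGB2HSV); x0,y0,x1,y1=box
    m=np.zeros(H.shape[:2],bool); m[y0:y1,x0:x1]=cv2.inRange(H,lo,hi)[y0:y1,x0:x1]>0
    v,u=np.nonzero(m); return np.array([u.mean(),v.mean()]),len(u)
for nm,lo,hi,bs,bt in [("tab",(24,180,120),(34,255,255),(237,160,252,178),(265,175,285,192)),
  ("lever",(0,150,60),(8,255,255),(250,165,262,182),(260,188,275,200)),
  ("keeper",(15,120,80),(24,255,255),(263,170,275,190),(255,198,268,210))]:
    a,na=cent("scene",lo,hi,bs); b,nb=cent("top",lo,hi,bt); print(nm,a.round(1),na,b.round(1),nb,*[np.round(x*1000,1) for x in tri(a,b)])
E
```

```text
[[605.  96. 130.]
 [497. -51. 130.]
 [439.  -7. 130.]
 [547. 135. 130.]]
handle [[574. 107. 154.]
 [538.  56. 154.]]
53.7 182.0
52.6 178.0
54.2 63.0
-37.0 73.0
-33.7 70.0
tab [242.1 168. ] 21 [275.6 182.9] 42 [524.2  -1.5 218.3] 1.9
 ** On entry to DLASCL parameter number  4 had an illegal value
 ** On entry to DLASCL parameter number  4 had an illegal value
 ** On entry to DLASCL parameter number  4 had an illegal value
 ** On entry to DLASCL parameter number  4 had an illegal value
 ** On entry to DLASCL parameter number  5 had an illegal value
 ** On entry to DLASCL parameter number  4 had an illegal value<stdin>:12: RuntimeWarning: Mean of empty slice.
  ret = ret.dtype.type(ret / rcount)
Traceback (most recent call last):
  File "h.py", line 17, in tri
    A=np.c_[d1,-d2]; k=np.linalg.lstsq(A,o2-o1,rcond=None)[0]
                       ~~~~~~~~~~~~~~~^^^^^^^^^^^^^^^^^^^^
numpy.linalg.LinAlgError: SVD did not converge in Linear Least Squares
```

```bash
cat >> h.py <<'E'
def cent(n,im,lo,hi,box):
    H=cv2.cvtColor(im,cv2.COLOR_RGB2HSV); x0,y0,x1,y1=box
    m=np.zeros(H.shape[:2],bool); m[y0:y1,x0:x1]=cv2.inRange(H,lo,hi)[y0:y1,x0:x1]>0
    v,u=np.nonzero(m); return np.array([u.mean(),v.mean()]),len(u),(u,v)
O=np.array([504.7,56.,130.]);yaw=np.radians(-36.5)
B=np.array([[np.cos(yaw),np.sin(yaw),0],[-np.sin(yaw),np.cos(yaw),0],[0,0,1]])  # world->box rows
box=lambda p:(B@(np.array(p)*1000-O)).round(1)
wor=lambda b:(B.T@np.array(b)+O).round(1)
E
python3 - <<'E'
from h import *
a=cv2.imread("pics/scene0.png")[:,:,::-1].copy();b=cv2.imread("pics/top0.png")[:,:,::-1].copy()
H=lambda i:cv2.cvtColor(i,cv2.COLOR_RGB2HSV)
print(H(a)[174,255:260].tolist(),H(a)[180,267:271].tolist(),H(b)[194,265:271].tolist())
for nm,lo,hi,bs,bt in [("lever",(0,110,50),(12,255,255),(253,165,262,182),(260,190,275,200)),("tab",(24,180,100),(34,255,255),(237,160,252,178),(265,175,285,192)),
  ("lever",(170,110,50),(180,255,255),(253,165,262,182),(260,190,275,200)),
  ("keeper",(14,110,80),(25,255,255),(264,170,275,190),(255,199,268,210))]:
  try:
    p,na,(u,v)=cent("scene",a,lo,hi,bs); q,nb,(u2,v2)=cent("top",b,lo,hi,bt); r,e=tri(p,q)
    print(nm,p.round(1),na,(u.min(),u.max(),v.min(),v.max()),q.round(1),nb,(u2.min(),u2.max(),v2.min(),v2.max()),"box",box(r),e)
  except Exception as x: print(nm,x)
# manual: lever top/bottom scene
for zs,zt in [((180,108),(620,215)),((245,142),(585,262))]:
    r,e=tri((225+zs[0]/5.6-.4,155+zs[1]/5.6-.4),(220+(zt[0]-392)/4.8-.4,150+zt[1]/4.8-.4));print(box(r),e)
for xz in [(-35,-35,11)]:
    pass
# latch ground plate/base: lever pivot bosses seen scene (180,185),(180,90?) z~15
o=plane("scene",(225+178/5.6-.4,155+178/5.6-.4),.145);print("boss",box(o))
E
```

```text
[[3, 63, 118], [6, 182, 115], [6, 169, 113], [5, 87, 112], [10, 14, 109]] [[19, 159, 143], [19, 159, 148], [18, 156, 129], [17, 108, 130]] [[3, 95, 110], [2, 118, 121], [3, 113, 124], [3, 73, 115], [2, 37, 103], [0, 21, 95]]
lever [257.1 173.8] 28 (np.int64(255), np.int64(261), np.int64(168), np.int64(180)) [267.1 194.7] 7 (np.int64(265), np.int64(269), np.int64(193), np.int64(196)) box [  2.7 -35.7  52.7] 0.003207615979425325
tab [242.1 168. ] 21 (np.int64(241), np.int64(244), np.int64(163), np.int64(172)) [275.6 182.9] 42 (np.int64(272), np.int64(280), np.int64(179), np.int64(186)) box [ 49.9 -34.6  88.3] 0.0018841541341378901
lever SVD did not converge in Linear Least Squares
keeper [268.2 178.9] 20 (np.int64(264), np.int64(274), np.int64(170), np.int64(184)) [259.8 204. ] 12 (np.int64(258), np.int64(262), np.int64(202), np.int64(206)) box [-35.3 -35.1  21.9] 0.0007619063992530402
[  3.7 -34.9  52.9] 0.002675877005095358
[-35.9 -35.3  16.4] 0.001226933476999917
boss [  6.4 -14.3  15. ]
 ** On entry to DLASCL parameter number  4 had an illegal value
 ** On entry to DLASCL parameter number  4 had an illegal value
 ** On entry to DLASCL parameter number  4 had an illegal value
 ** On entry to DLASCL parameter number  4 had an illegal value
 ** On entry to DLASCL parameter number  5 had an illegal value
 ** On entry to DLASCL parameter number  4 had an illegal valueh.py:22: RuntimeWarning: Mean of empty slice.
  v,u=np.nonzero(m); return np.array([u.mean(),v.mean()]),len(u),(u,v)
  ret = ret.dtype.type(ret / rcount)
```

```bash
python3 - <<'E'
from h import *
import bench
print([n for n in dir(bench) if not n.startswith('_')], getattr(bench,'nose_length',None))
s=get_state(); M=R.from_rotvec(s["tool_rot"]).as_matrix(); p=s["position"]*1000; print(M.round(3))
for b in [(90,-35,200),(90,-35,90),(8,-35,15)]:
    w=wor(b); print(b,w,"tool shift from now",(M.T@(w-p)).round(0))
print(np.degrees(np.arctan2(M[1,1],M[0,1])))
E
```

```text
['MotionError', 'calibration', 'close_job', 'get_image', 'get_state', 'nose_length'] 0.017
[[-0.915  0.403 -0.   ]
 [ 0.403  0.915 -0.001]
 [-0.    -0.001 -1.   ]]
(90, -35, 200) [556.2 -25.7 330. ] tool shift from now [-519. -449.  -90.]
(90, -35, 90) [556.2 -25.7 220. ] tool shift from now [-519. -449.   20.]
(8, -35, 15) [490.3  23.1 145. ] tool shift from now [-439. -431.   94.]
66.23467949503386
```

Request:
{"op": "send_rows", "data": {"xyz": [[0,0,-40],[0,0,-75],[-15,-15,-90],[-40,-35,-90],[-70,-60,-90],[-100,-85,-90],[-130,-112,-90],[-160,-138,-90],[-190,-164,-90],[-220,-190,-90]], "dr": [[0,0,0],[0,0,0.03],[0,0,0.06],[0,0,0.1],[0,0,0.14],[0,0,0.18],[0,0,0.2],[0,0,0.222],[0,0,0.222],[0,0,0.222]], "jaw": 0, "grip_force": 20}}

```text
time: 1.13
position: [0.3872, 0.3304, 0.3297]
tool_rot: [0.983, 2.984, 0.001]
ft_force: [0.8, 0.4, -0.2]
grip_width: 0.326
grip_force: 0.0
```

```bash
cat > go.py <<'E'
from h import *
import sys
s=get_state(); M=R.from_rotvec(s["tool_rot"]).as_matrix(); p=s["position"]*1000
print("t",s["time"],"boxTCP",(B@(p-O)).round(1),"F box",(B@s["ft_force"]).round(1),"yaw",np.degrees(np.arctan2(M[1,1],M[0,1])).round(2),"w",s["grip_width"].round(3))
a=list(map(float,sys.argv[1:]))
for i in range(0,len(a),3): print(a[i:i+3],(M.T@(wor(a[i:i+3])-p)).round(1))
E
python3 go.py 90 -35 200
```

```text
Traceback (most recent call last):
  File "go.py", line 4, in <module>
    print("t",s["time"],"boxTCP",(B@(p-O)).round(1),"F box",(B@s["ft_force"]).round(1),"yaw",np.degrees(np.arctan2(M[1,1],M[0,1])).round(2),"w",s["grip_width"].round(3))
                                                                                                                                                ^^^^^^^^^^^^^^^^^^^^^
AttributeError: 'float' object has no attribute 'round'
```

```bash
sed -i 's/s\["grip_width"\].round(3)/round(s["grip_width"],3)/' go.py; python3 go.py 90 -35 200
```

```text
t 1.1333 boxTCP [-257.6  150.7  199.7] F box [ 0.4  0.8 -0.2] yaw 53.52 w 0.326
[90.0, -35.0, 200.0] [-347.6 -185.8   -0.4]
```

Request:
{"op": "send_rows", "data": {"xyz": [[-20,-12,0],[-55,-30,0],[-90,-48,0],[-125,-67,0],[-160,-86,0],[-195,-104,0],[-230,-123,0],[-265,-142,0],[-300,-161,0],[-320,-172,0]], "dr": [[0,0,0],[0,0,0],[0,0,0],[0,0,0],[0,0,0],[0,0,0],[0,0,0],[0,0,0],[0,0,0],[0,0,0]]}}

```text
time: 1.97
position: [0.5427, -0.0017, 0.3299]
tool_rot: [0.991, 2.979, -0.002]
ft_force: [0.2, 0.2, 0.2]
grip_width: 0.005
grip_force: 0.0
```

Request:
{"op": "send_rows", "data": {"xyz": [[-15,-7,0],[-28,-14,0],[-28,-14,15],[-28,-14,35],[-28,-14,55],[-28,-14,75],[-28,-14,95],[-28,-14,111],[-28,-14,111],[-28,-14,111]], "dr": [[0,0,0],[0,0,0],[0,0,0],[0,0,0],[0,0,0],[0,0,0],[0,0,0],[0,0,0],[0,0,0],[0,0,0]]}}

```text
time: 2.8
position: [0.5555, -0.0241, 0.2182]
tool_rot: [-0.983, -2.982, 0.001]
ft_force: [0.3, 0.2, 1.0]
grip_width: 0.008
grip_force: 0.0
```

```bash
python3 go.py 90 -35 89; python3 - <<'E'
from h import *
a=get_image("scene")[110:245,205:315];b=get_image("top")[120:230,220:330]
a=cv2.resize(a,(396,486),interpolation=cv2.INTER_CUBIC);b=cv2.resize(b,(400,400),interpolation=cv2.INTER_CUBIC)
o=np.zeros((486,800,3),np.uint8);o[:,:396]=a;o[:400,400:]=b
cv2.imwrite("pics/z1.png",o[:,:,::-1])
E
```

```text
t 2.8 boxTCP [ 88.5 -34.2  88.2] F box [0.1 0.3 1. ] yaw 53.52 w 0.008
[90.0, -35.0, 89.0] [-1.5 -0.9 -0.8]
```

View pics/z1.png

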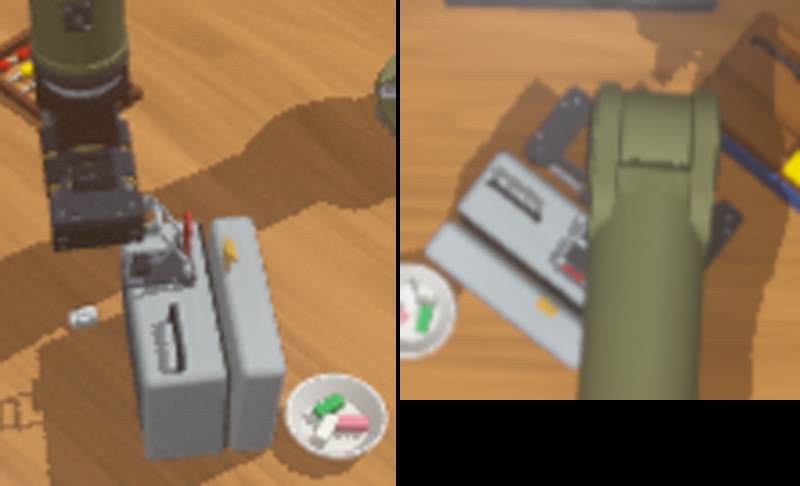

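Request:
{"op": "send_rows", "data": {"xyz": [[6,0,0],[12,0,0],[18,0,0],[24,0,0],[30,0,0],[35,0,0],[40,0,0],[45,0,0],[50,0,0],[55,0,0]], "dr": [[0,0,0],[0,0,0],[0,0,0],[0,0,0],[0,0,0],[0,0,0],[0,0,0],[0,0,0],[0,0,0],[0,0,0]]}}

```text
time: 3.73
position: [0.5113, 0.0088, 0.2185]
tool_rot: [-0.984, -2.984, -0.0]
ft_force: [0.5, -1.0, -0.3]
grip_width: 0.006
grip_force: 0.0
```

Request:
{"op": "send_rows", "data": {"xyz": [[4,0,0],[8,0,0],[12,0,0],[16,0,0],[20,0,0],[24,0,0],[28,0,0],[32,0,0],[35,0,0],[35,0,0]], "dr": [[0,0,0],[0,0,0],[0,0,0],[0,0,0],[0,0,0],[0,0,0],[0,0,0],[0,0,0],[0,0,0],[0,0,0]]}}

```text
time: 4.57
position: [0.4831, 0.0299, 0.2186]
tool_rot: [-0.982, -2.984, -0.001]
ft_force: [-0.3, 1.1, 0.5]
grip_width: 0.004
grip_force: 0.0
```

```bash
python3 go.py; python3 - <<'E'
from h import *
a=get_image("scene")[110:245,205:315];b=get_image("top")[120:230,220:330]
a=cv2.resize(a,(396,486),interpolation=cv2.INTER_CUBIC);b=cv2.resize(b,(400,400),interpolation=cv2.INTER_CUBIC)
o=np.zeros((486,800,3),np.uint8);o[:,:396]=a;o[:400,400:]=b
cv2.imwrite("pics/z2.png",o[:,:,::-1])
E
```

```text
t 4.5667 boxTCP [ -1.8 -33.8  88.6] F box [-0.9  0.7  0.5] yaw 53.56 w 0.004
```

View pics/z2.png

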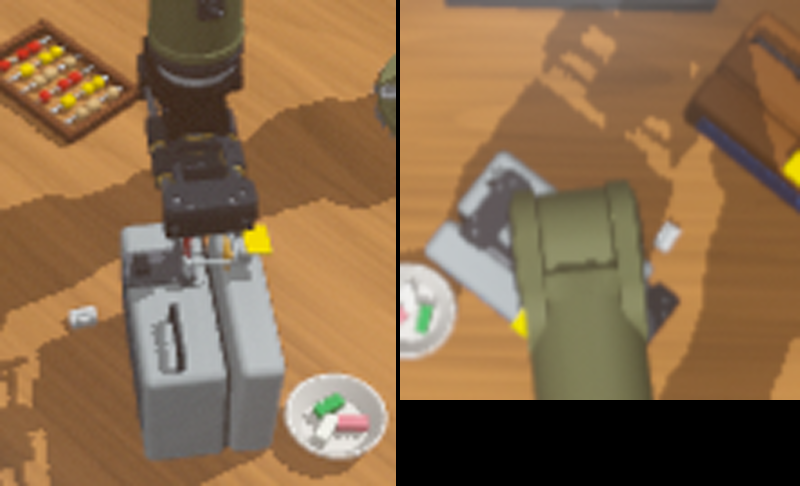

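The loop now lies over the keeper (yellow tab at crop (258,240)), and the lever is upright. Next I push the lever to its forward stop.

Request:
{"op": "send_rows", "data": {"xyz": [[-12,0,0],[-24,0,0],[-36,0,0],[-44,0,0],[-44,0,12],[-44,0,24],[-38,0,24],[-32,0,24],[-26,0,24],[-22,0,24]], "dr": [[0,0,0],[0,0,0],[0,0,0],[0,0,0],[0,0,0],[0,0,0],[0,0,0],[0,0,0],[0,0,0],[0,0,0]]}}

```text
time: 5.5
position: [0.5004, 0.0175, 0.1948]
tool_rot: [-0.981, -2.984, -0.001]
ft_force: [0.4, 0.5, -0.3]
grip_width: 0.005
grip_force: 0.0
```

Request:
{"op": "send_rows", "data": {"xyz": [[1,0,0],[2,0,0],[3,0,0],[4,0,0],[5,0,0],[6,0,0],[7,0,0],[8,0,0],[9,0,0],[10,0,0]], "dr": [[0,0,0],[0,0,0],[0,0,0],[0,0,0],[0,0,0],[0,0,0],[0,0,0],[0,0,0],[0,0,0],[0,0,0]]}}

```text
time: 6.33
position: [0.4933, 0.0221, 0.1945]
tool_rot: [0.984, 2.983, -0.0]
ft_force: [0.8, -0.8, -0.9]
grip_width: 0.005
grip_force: 0.7
```

```bash
python3 go.py
```

```text
t 6.3333 boxTCP [ 11.  -34.   64.5] F box [ 1.2 -0.1 -0.9] yaw 53.51 w 0.005
```

Request:
{"op": "send_rows", "data": {"xyz": [[1,0,0],[2,0,0],[3,0,0],[4,0,0],[5,0,0],[6,0,0],[6,0,0],[6,0,0],[6,0,0],[6,0,0]], "dr": [[0,0,0],[0,0,0],[0,0,0],[0,0,0],[0,0,0],[0,0,0],[0,0,0],[0,0,0],[0,0,0],[0,0,0]]}}

```text
time: 7.17
position: [0.4889, 0.0253, 0.1947]
tool_rot: [0.984, 2.982, -0.0]
ft_force: [3.8, -3.0, -1.8]
grip_width: 0.009
grip_force: 2.2
```

```bash
python3 go.py
```

```text
t 7.1667 boxTCP [  5.5 -34.   64.7] F box [ 4.8 -0.2 -1.8] yaw 53.49 w 0.009
```

Request:
{"op": "send_rows", "data": {"xyz": [[1,0,0],[2,0,0],[3,0,0],[3,0,0],[3,0,0],[3,0,0],[3,0,0],[3,0,0],[3,0,0],[3,0,0]], "dr": [[0,0,0],[0,0,0],[0,0,0],[0,0,0],[0,0,0],[0,0,0],[0,0,0],[0,0,0],[0,0,0],[0,0,0]]}}

```text
time: 8.0
position: [0.4883, 0.0257, 0.1952]
tool_rot: [0.984, 2.978, -0.001]
ft_force: [8.2, -5.3, -2.9]
grip_width: 0.006
grip_force: 4.3
```

```bash
python3 go.py
```

```text
t 8.0 boxTCP [  4.8 -34.1  65.2] F box [ 9.8  0.6 -2.9] yaw 53.44 w 0.006
```

Request:
{"op": "send_rows", "data": {"xyz": [[-8,0,0],[-15,0,0],[-15,0,-15],[-15,0,-30],[-15,0,-45],[-10,0,-50],[5,0,-50],[20,0,-50],[20,0,-50],[20,0,-50]], "dr": [[0,0,0],[0,0,0],[0,0,0],[0,0,0],[0,0,0],[0,0,0],[0,0,0],[0,0,0],[0,0,0],[0,0,0]]}}

```text
time: 8.83
position: [0.4691, 0.0403, 0.2441]
tool_rot: [-0.98, -2.983, -0.0]
ft_force: [-0.7, -0.5, 0.3]
grip_width: 0.005
grip_force: 0.0
```

```bash
python3 go.py; python3 - <<'E'
from h import *
a=get_image("scene")
p,n,(u,v)=cent("scene",a,(24,150,100),(34,255,255),(265,165,290,190))
print(p,n,u.min(),u.max(),v.min(),v.max(),box(plane("scene",p,.154)))
q,n,(u,v)=cent("scene",a,(0,110,50),(12,255,255),(245,150,275,190)); print("red",q,n,u.min(),u.max(),v.min(),v.max())
a=cv2.resize(a[110:245,205:315],(440,540),interpolation=cv2.INTER_CUBIC)
cv2.imwrite("pics/z3.png",a[:,:,::-1])
E
```

```text
t 8.8333 boxTCP [-19.3 -33.8 114.1] F box [-0.2 -0.9  0.3] yaw 53.63 w 0.005
[276.66071429 176.94642857] 56 273 280 173 181 [-64.5 -37.8  24. ]
red [260.17647059 172.41176471] 51 256 272 161 180
```

View pics/z3.png

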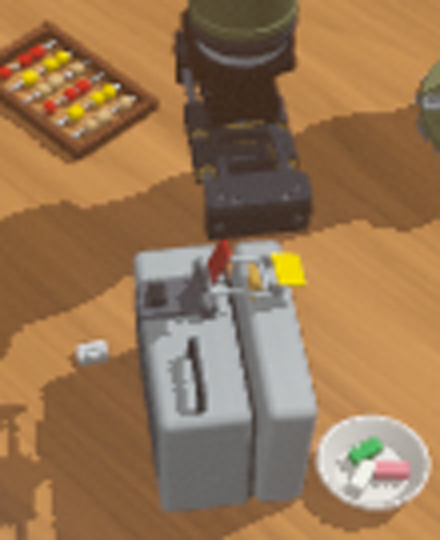

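The picture shows the lever leaning fully forward and the tab at full-image px (276.7,177). That puts it at box (-64.5,-37,24). I'll go above it and press.

Request:
{"op": "send_rows", "data": {"xyz": [[10,-0.5,0],[20,-1,0],[30,-1,0],[40,-1,0],[45,-1,0],[45,-1,15],[45,-1,30],[45,-1,45],[45,-1,55],[45,-1,64]], "dr": [[0,0,0],[0,0,0],[0,0,0],[0,0,0],[0,0,0],[0,0,0],[0,0,0],[0,0,0],[0,0,0],[0,0,0]]}}

```text
time: 9.72
position: [0.4327, 0.0656, 0.1798]
tool_rot: [-0.983, -2.984, 0.0]
ft_force: [-0.1, -0.2, -0.4]
grip_width: 0.006
grip_force: 0.0
```

Request:
{"op": "send_rows", "data": {"xyz": [[0,0,1],[0,0,2],[0,0,3],[0,0,4],[0,0,5],[0,0,6],[0,0,7],[0,0,8],[0,0,9],[0,0,10]], "dr": [[0,0,0],[0,0,0],[0,0,0],[0,0,0],[0,0,0],[0,0,0],[0,0,0],[0,0,0],[0,0,0],[0,0,0]]}}

```text
time: 10.55
position: [0.4336, 0.0656, 0.1716]
tool_rot: [0.983, 2.983, 0.001]
ft_force: [-1.8, -0.4, 8.8]
grip_width: 0.006
grip_force: 4.7
```

```bash
python3 go.py
```

```text
t 10.55 boxTCP [-62.9 -34.6  41.6] F box [-1.2 -1.4  8.8] yaw 53.52 w 0.006
```

Request:
{"op": "send_rows", "data": {"xyz": [[0,0,0.3],[0,0,0.6],[0,0,0.9],[0,0,1.2],[0,0,1.5],[0,0,1.8],[0,0,2],[0,0,2],[0,0,2],[0,0,2]], "dr": [[0,0,0],[0,0,0],[0,0,0],[0,0,0],[0,0,0],[0,0,0],[0,0,0],[0,0,0],[0,0,0],[0,0,0]]}}

```text
time: 11.38
position: [0.4334, 0.0655, 0.1686]
tool_rot: [0.983, 2.983, 0.001]
ft_force: [1.1, -0.1, 1.8]
grip_width: 0.003
grip_force: 1.1
```

```bash
python3 go.py
```

```text
t 11.3833 boxTCP [-62.9 -34.8  38.6] F box [0.9 0.6 1.8] yaw 53.51 w 0.003
```

Force dropped, so the bar is going under. I'll follow it down.

Request:
{"op": "send_rows", "data": {"xyz": [[0,0,1],[0,0,2],[0,0,3],[0,0,4],[0,0,5],[0,0,6],[0,0,7],[0,0,8],[0,0,9],[0,0,10]], "dr": [[0,0,0],[0,0,0],[0,0,0],[0,0,0],[0,0,0],[0,0,0],[0,0,0],[0,0,0],[0,0,0],[0,0,0]]}}

```text
time: 12.22
position: [0.4331, 0.0655, 0.1585]
tool_rot: [0.983, 2.984, 0.0]
ft_force: [0.8, -0.1, -0.0]
grip_width: 0.003
grip_force: 0.0
```

```bash
python3 go.py
```

```text
t 12.2167 boxTCP [-63.1 -35.   28.5] F box [ 0.7  0.4 -0. ] yaw 53.51 w 0.003
```

Request:
{"op": "send_rows", "data": {"xyz": [[0,0,-10],[0,0,-20],[0,0,-30],[0,0,-35],[0,0,-35],[-6,0,-35],[-12,0,-35],[-18,0,-35],[-24,0,-35],[-29,0,-35]], "dr": [[0,0,0],[0,0,0],[0,0,0],[0,0,0],[0,0,0],[0,0,0],[0,0,0],[0,0,0],[0,0,0],[0,0,0]]}}

```text
time: 13.05
position: [0.457, 0.0474, 0.1932]
tool_rot: [-0.985, -2.983, 0.001]
ft_force: [-0.5, 0.3, 0.2]
grip_width: 0.005
grip_force: 0.0
```

```bash
python3 go.py; python3 - <<'E'
from h import *
a=get_image("scene")
p,n,(u,v)=cent("scene",a,(24,150,100),(34,255,255),(260,165,295,195))
print(p,n,u.min(),u.max(),v.min(),v.max(),box(plane("scene",p,.135)),box(plane("scene",p,.154)))
a=cv2.resize(a[110:245,205:315],(440,540),interpolation=cv2.INTER_CUBIC)
cv2.imwrite("pics/z4.png",a[:,:,::-1])
E
```

```text
t 13.05 boxTCP [-33.2 -35.3  63.2] F box [-0.6 -0.1  0.2] yaw 53.47 w 0.005
[275.37142857 181.71428571] 35 272 278 179 185 [-60.3 -34.    5. ] [-56.7 -17.9  24. ]
```

View pics/z4.png

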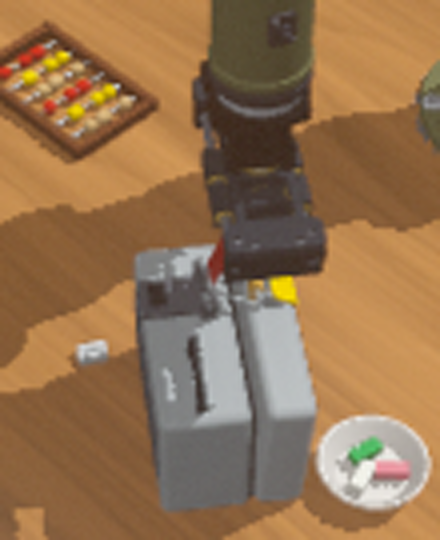

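Tab now at px (275.4,181.7), which is 5 mm above the top face, so the bar is hooked. Next, swing the lever back along its arc.

Request:
{"op": "send_rows", "data": {"xyz": [[-3,0,-2],[-6,0,-4],[-9,0,-6],[-12,0,-7],[-15,0,-7],[-18,0,-7],[-21,0,-7],[-24,0,-7],[-27,0,-7],[-30,0,-7]], "dr": [[0,0,0],[0,0,0],[0,0,0],[0,0,0],[0,0,0],[0,0,0],[0,0,0],[0,0,0],[0,0,0],[0,0,0]]}}

```text
time: 13.93
position: [0.4806, 0.0307, 0.2006]
tool_rot: [-0.983, -2.983, -0.001]
ft_force: [-3.3, 3.5, 2.6]
grip_width: 0.005
grip_force: 2.5
```

```bash
python3 go.py
```

```text
t 13.9333 boxTCP [ -4.3 -34.7  70.6] F box [-4.7  0.9  2.6] yaw 53.54 w 0.005
```

Request:
{"op": "send_rows", "data": {"xyz": [[-3,0,0],[-6,0,0.5],[-9,0,1],[-12,0,2],[-15,0,3],[-18,0,4],[-21,0,6],[-23,0,7.5],[-25,0,9],[-27,0,11]], "dr": [[0,0,0],[0,0,0],[0,0,0],[0,0,0],[0,0,0],[0,0,0],[0,0,0],[0,0,0],[0,0,0],[0,0,0]]}}

```text
time: 14.77
position: [0.5026, 0.0139, 0.1894]
tool_rot: [0.983, 2.983, -0.001]
ft_force: [-2.4, 1.7, 0.0]
grip_width: 0.005
grip_force: 1.2
```

```bash
python3 go.py
```

```text
t 14.7667 boxTCP [ 23.4 -35.1  59.4] F box [-3. -0.  0.] yaw 53.51 w 0.005
```

Request:
{"op": "send_rows", "data": {"xyz": [[-2,0,2.5],[-4,0,5],[-6,0,7.5],[-7.5,0,10],[-9,0,13],[-10,0,16],[-11,0,19],[-11.5,0,22],[-12,0,25],[-12,0,27]], "dr": [[0,0,0],[0,0,0],[0,0,0],[0,0,0],[0,0,0],[0,0,0],[0,0,0],[0,0,0],[0,0,0],[0,0,0]]}}

```text
time: 15.6
position: [0.5121, 0.0071, 0.1639]
tool_rot: [-0.983, -2.983, -0.001]
ft_force: [-8.6, -0.5, 21.8]
grip_width: 0.003
grip_force: 10.7
```

```bash
python3 go.py
```

```text
t 15.6 boxTCP [ 35.1 -34.9  33.9] F box [-6.6 -5.5 21.8] yaw 53.51 w 0.003
```

Request:
{"op": "send_rows", "data": {"xyz": [[0,0,-2],[0,0,-5],[0,0,-12],[0,0,-25],[0,0,-50],[0,0,-80],[-30,0,-110],[-65,0,-120],[-100,0,-120],[-130,0,-120]], "dr": [[0,0,0],[0,0,0],[0,0,0],[0,0,0],[0,0,0],[0,0,0],[0,0,0],[0,0,0],[0,0,0],[0,0,0]]}}

```text
time: 16.43
position: [0.6186, -0.0712, 0.2844]
tool_rot: [0.981, 2.981, 0.001]
ft_force: [-0.1, 0.6, 0.5]
grip_width: 0.003
grip_force: 0.0
```

```bash
python3 go.py; python3 - <<'E'
from h import *
a=get_image("scene");b=get_image("top")
a=cv2.resize(a[130:250,205:315],(440,480),interpolation=cv2.INTER_CUBIC);b=cv2.resize(b[150:230,220:290],(350,400),interpolation=cv2.INTER_CUBIC)
o=np.zeros((480,800,3),np.uint8);o[:,:440]=a;o[:400,450:]=b
cv2.imwrite("pics/z5.png",o[:,:,::-1])
E
```

```text
t 16.4333 boxTCP [167.2 -34.5 154.4] F box [-0.4  0.4  0.5] yaw 53.56 w 0.003
```

View pics/z5.png

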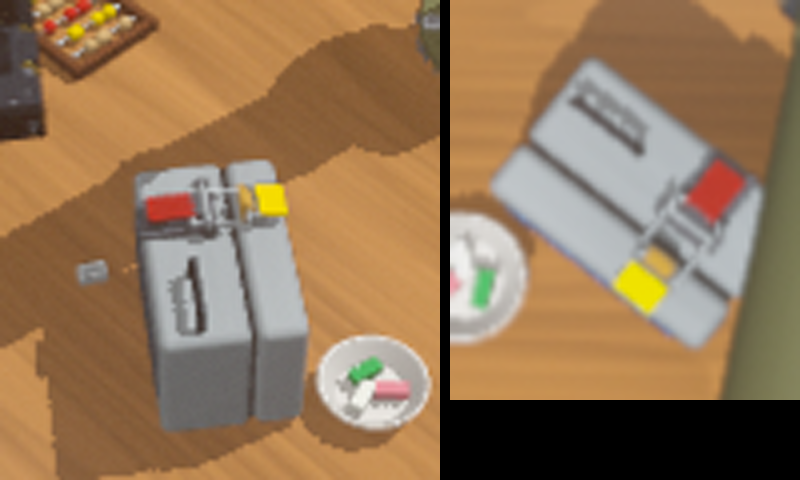

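The red lever lies flat (scene crop (170,207)), the loop is over the keeper with the tab down, the lid seam is drawn in, and the arm is clear.

```bash
python3 -c "
from bench import *
print(close_job())"
```

```text
the job is handed in; nothing more can be done
None
```

The lunchbox is latched: the loop's bar is hooked under the keeper, the red lever lies flat and stayed down once released, and the lid is drawn in; nothing else on the desk was touched, and the job was handed in at about 16.5 s.

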